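# Clear the rinse dish and set the glass diffuser in it

## Robot

A 6-joint arm with a two-finger parallel gripper is mounted at the origin on the work surface. World frame = base frame: x ahead of the robot, y to its left, z up, the work surface at z = 0. Lengths are in m, angles in rad, forces in N, time in s.
With the tool pointing down it reaches from about 0.3 to 0.875 m from the base axis. Payload 4.2 kg.
Tool frame: the origin (TCP) lies on the mounting face of the last link; the fingertips stand 173 mm ahead of it and the grasp point (between the pads) lies 155 mm ahead of it (r.tcp_to_tips is the distance from the TCP to the fingertips, in m); z points along the fingers, y is the line along which they close (so a half turn about z gives the same grasp; the last joint's range is limited). The gripper opens to 85 mm and grips with 20 to 120 N. Pads are 22 mm wide; open, the fingers measure 114 mm over their backs; the gripper's body (76 mm by 85 mm) begins 54 mm behind the grasp point. The pads swing forward as they close: fully open they stand 13 mm farther back than shut.
Start: joints at [-1.34, 0.32, 1.565, -0, 1.257, -0.02], TCP at [0.143, -0.557, 0.405] pointing down, gripper open.
Joint ranges: [-3.11, 3.11], [-0.84, 2.01], [0.21, 2.61], [-1.34, 4.49], [0.05, 2.63], [-2.56, 2.56]. Speed limits (rad/s): [2.57, 2.57, 3.14, 3.14, 3.14, 3.14].

## Interface

Orientations are given as a rotation vector (axis times angle).
In Python, from cell import status, imaging, job, r gives the robot as it stands. The module is installed in compiled form; this text tells all that it offers.
- The arm moves only by the shell command python3 -m crank 'ROWS' [FORCE]. ROWS is JSON, a list of rows, each an object with "grip": the gripper's target within -1 to 1 (fully open at 1, half-way at 0, shut at -1); "dp": the shift along the tool's x, y, z in m, a list of three; "turn": the turn about the tool's z in rad. A call has 1 to 20 rows; each row is the pose to reach, as a shift and turn from the pose commanded when the call began, along the tool's axes at that moment; what a row does not reach only later rows make up. A row lasts 1/8 s, in which the tool goes at most 62.5 mm and 10.7 degrees, less where a joint would pass 70% of its speed; a pose out of reach is approached as far as the arm can. A call with a gripper value outside its range is refused whole. The fingers move at their own pace and stop on an object; FORCE is the grip in N (left out, the last holds). Time passes only in rows, so rows that repeat a pose let the fingers close. It gives the time, the measured TCP pose, the force, the opening and the grip force at its end, in the units of the state.
- status.get_obs(): the state, without advancing time (a new reading comes with each control period).
- imaging.read_camera(name): name is "scene" or "top" or "wrist"; returns the picture (400x640x3 uint8, red, green, blue); there is no depth.
- imaging.camera_params(name): a dict with "fx", "fy", "cx", "cy" (pixels), "cam_to_world" (4x4, takes a point from camera to world coordinates); the wrist camera has in their place "tool_from_camera" (4x4, takes a point from camera to tool coordinates, whose origin is the TCP and whose axes are the flange's). Camera axes: x right, y down, z forward; pixel columns grow to the right and rows downward; lengths in m; the calibration is good to about 2 mm. A picture is of the moment at which its call begins: read the wrist's pose just before it. camera_params takes no time and is no camera call.
- job.job_done(): hands the job in; it is judged then, once.
The state is a dict: "time_s": time; "qpos": joint angles; "qvel": joint speeds; "effort": joint torques, N m; "tcp_pos": TCP position; "ee_rot": TCP orientation; "wrist_force": force on the tool from outside, world axes, zero at the start; "wrist_torque": the same for the moment, N m; "opening": finger opening in m; "grip_force": force on a finger pad.
Only numpy, scipy, OpenCV 4.12 (cv2) and the standard library are available. Lean on these libraries where they do the work, as an engineer would, in place of code of your own. Each camera call takes 0.05 s, during which the arm holds its last target. There are 200 camera calls.

## Task

The clear glass diffuser is due for a clean, but a terracotta pot is standing in the way in the white rinse dish. First lift the pot out and stand it upright near the middle of the grey drying mat, then take the diffuser from the turntable and stand it upright in the middle of the dish. Set each one down rather than dropping it, and let go of it.

Things in the scene. Friction and masses are not known exactly. Their poses are not given: they have to be found in the camera images.
- pot_center (a point): Loose straight-sided round terracotta pot, open at the top, 56 mm across and 65 mm tall, about 130 g, standing mouth up near the middle of the dish at the start. This point is on its axis, half-way up (32.5 mm above its underside); its z axis points out of the mouth. It can be gripped across its outside at any yaw.
- diffuser_center (a point): Loose upright clear glass cylinder with a white ceramic disc on top, 36 mm across, 60 mm tall, about 70 g. It stands near the rim of a fixed round teal turntable (280 mm across, top 24 mm above the table); other things there are under 50 mm tall and 120 mm or more away, centre to centre. This point is on its axis, half-way up (30 mm above its underside); z points up. Grip it at any yaw.
- dish: Shallow round white ceramic rinse dish, fixed to the table, 144 mm across the rim and 14 mm high, wall 4 mm, flat inner floor about 128 mm across and 5 mm above the table. Origin at the centre of its underside, on the table; z up. It and the mat may stand either way round.
- mat: Flat square grey drying mat with thin dark ribs, firm, fixed to the table, 150 x 150 mm and 4 mm thick. Origin at the centre of its underside, on the table; z up.
Not all that is in view belongs to the job. There is more than one size of the part that bears pot_center; the job needs the largest. Of the things like the dish, leave any that is blue; of the rest the larger one is meant.

How it is judged:
On the way, in this order (a step that is already met when the one before it is completed fails the run):
1. the pot stands upright on the mat, released (horizontal distance between pot_center and mat below 0.045 m and z of pot_center in the frame of mat between 0.0305 and 0.0425 m and angle between pot_center's own z axis and vertical below 0.175 rad and contact force between pot and the fingers below 0.05 N and linear speed of pot below 0.02 m/s), for 0.2 s.
2. then the diffuser stands upright in the middle of the dish, released (horizontal distance between diffuser_center and dish below 0.02 m and z of diffuser_center in the frame of dish between 0.029 and 0.041 m and angle between diffuser_center's own z axis and vertical below 0.175 rad and contact force between diffuser and the fingers below 0.05 N and linear speed of diffuser below 0.02 m/s), for 0.2 s.
At the end, for the whole second after the job is handed in: The terracotta pot stands upright (within 10 degrees) on the mat, its axis within 45 mm of the mat's centre, and the glass diffuser stands upright (within 10 degrees) on the dish's floor, its axis within 20 mm of the dish's centre; both released and at rest (all of step 1 and all of step 2); the robot touches nothing.
It fails at once if the pot is let go more than 20 mm above the mat (horizontal distance between pot_center and mat below 0.08 m and z of pot_center in the frame of mat above 0.0565 m and contact force between pot and the fingers below 0.05 N).
It fails at once if the diffuser is let go more than 20 mm above the dish's floor (horizontal distance between diffuser_center and dish below 0.08 m and z of diffuser_center in the frame of dish above 0.055 m and contact force between diffuser and the fingers below 0.05 N).
It also fails if it takes over 58 s, if anything falls off the work surface, if the arm or the gripper's body presses on something with over 40 N, if the wrist force passes 120 N, or if a joint passes its speed limit or range.

## Working session

There is one attempt and no reset: what is moved stays moved. The work goes in short steps, Python scripts to look and compute and a shell command to move; the robot and the scene stay as the last step left them, time stands still between calls to the robot, and variables do not carry over. Pictures are saved under pics/ and viewed, at most 10 in all, crops included, and the job is handed in when it is done.

```bash
mkdir -p pics
python3 - <<'E'
from cell import status, imaging, job, r
import cv2,numpy as np
for n in("top","scene"):
    im=imaging.read_camera(n); cv2.imwrite(f"pics/{n}0.png",im[:,:,::-1]); p=imaging.camera_params(n); print(n,p["fx"],p["fy"],p["cx"],p["cy"],np.round(p["cam_to_world"],3).tolist())
print(imaging.camera_params("wrist")); o=status.get_obs(); print(o)
E
```

```text
top 389.3536546288699 389.3536546288699 320.51216807325454 198.20374092299403 [[0.029, -0.994, 0.11, 0.378], [-0.999, -0.031, -0.011, -0.014], [0.015, -0.109, -0.994, 1.13], [0.0, 0.0, 0.0, 1.0]]
scene 399.5067732564146 399.5067732564146 314.7254893169395 198.62331445677165 [[0.131, 0.541, -0.831, 1.404], [0.991, -0.053, 0.122, -0.157], [0.022, -0.839, -0.543, 0.665], [0.0, 0.0, 0.0, 1.0]]
{'fx': 340.0399372794849, 'fy': 340.0399372794849, 'cx': 323.65211056882157, 'cy': 198.63085616634044, 'tool_from_camera': array([[-5.78252882e-04, -9.56050400e-01, -2.93201806e-01,
         7.49280836e-02],
       [ 9.99998475e-01, -6.96691247e-05, -1.74502611e-03,
         1.55754813e-03],
       [ 1.64790579e-03, -2.93202368e-01,  9.56048982e-01,
         3.03256350e-02],
       [ 0.00000000e+00,  0.00000000e+00,  0.00000000e+00,
         1.00000000e+00]])}
{'time_s': 0.1, 'qpos': array([-1.34002061e+00,  3.20228320e-01,  1.56558873e+00,  4.69557654e-05,
        1.25740708e+00, -2.00244667e-02]), 'qvel': array([ 8.79635959e-04, -1.24643546e-05, -2.65174078e-03,  1.84376044e-03,
        1.13943242e-03, -1.84233700e-03]), 'effort': array([ 3.86220827e-04, -4.16410732e+01, -2.34704071e+01,  9.05469346e-05,
        4.90326318e-03,  2.85640346e-05]), 'tcp_pos': array([ 0.1426596 , -0.55685562,  0.4039536 ]), 'ee_rot': array([-3.11531244e+00, -3.92698203e-01,  1.99687812e-04]), 'wrist_force': array([-0.25141524, -0.0590242 ,  0.20987545]), 'wrist_torque': array([ 0.00242634, -0.01473389, -0.05748119]), 'grip_force': 0.0, 'opening': 0.08555216593500574}
```

View pics/top0.png

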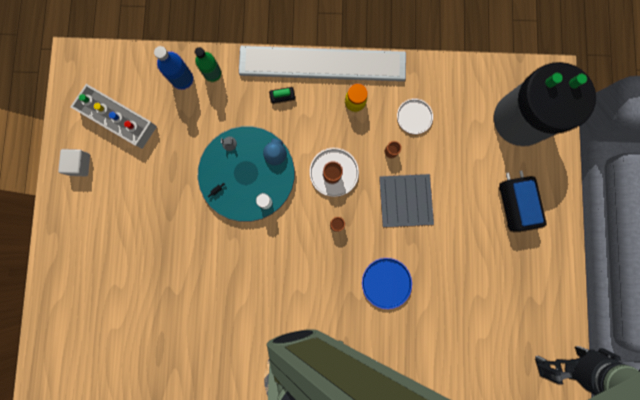

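View pics/scene0.png

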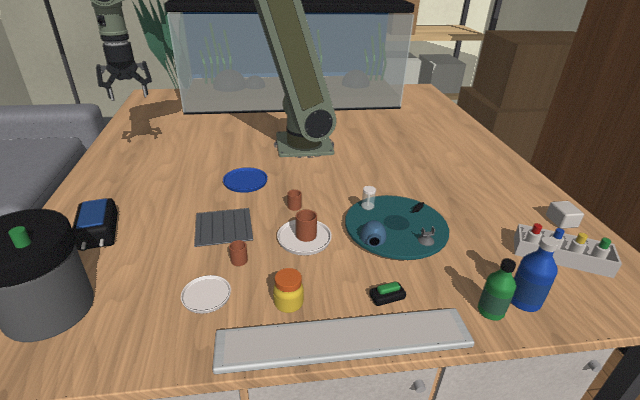

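The top view shows pots at (333,172) in a white dish, (393,149) and (337,224). The pot in the dish is the largest, so it is the one meant. Dishes are white at (334,173), smaller white at (415,117) and blue at (387,283); the larger white one fits. The mat is at (406,200). The white-topped cylinder at (264,202) on the turntable rim is the diffuser. I'll measure these and confirm in a crop.

```bash
cat > h.py <<'E'
import cv2,numpy as np
from scipy.spatial.transform import Rotation as R
from cell import status, imaging
def ray(p,T,u,v,z):
    d=T[:3,:3]@[(u-p["cx"])/p["fx"],(v-p["cy"])/p["fy"],1]; o=T[:3,3]
    return o+d*(z-o[2])/d[2]
def tool():
    o=status.get_obs(); M=np.eye(4); M[:3,:3]=R.from_rotvec(o["ee_rot"]).as_matrix(); M[:3,3]=o["tcp_pos"]; return M
def blobs(mask,box,amin=15):
    x0,y0,x1,y1=box; m=np.zeros_like(mask); m[y0:y1,x0:x1]=mask[y0:y1,x0:x1]
    cs,_=cv2.findContours(m,cv2.RETR_EXTERNAL,cv2.CHAIN_APPROX_NONE)
    return sorted([c for c in cs if cv2.contourArea(c)>amin],key=cv2.contourArea,reverse=True)
E
python3 - <<'E'
from h import *
im=cv2.imread("pics/top0.png"); p=imaging.camera_params("top"); T=p["cam_to_world"]
hsv=cv2.cvtColor(im,cv2.COLOR_BGR2HSV); H,S,V=cv2.split(hsv)
white=((S<60)&(V>140)).astype(np.uint8)*255
grey=((S<75)&(V>50)&(V<150)).astype(np.uint8)*255
for n,m,b,z in(("dish",white,(300,140,365,205),.014),("small",white,(390,90,440,140),.014),("diff",white,(252,190,276,213),.084),("mat",grey,(370,165,442,235),.004)):
    c=blobs(m,b)[0]
    if n=="mat":
        rc=cv2.minAreaRect(c);ctr=rc[0];print(rc)
    else: ctr,ax,a=cv2.fitEllipse(cv2.convexHull(c)); print(ax)
    print(n,np.round(ctr,1),ray(p,T,*ctr,z).round(4))
print("pot",ray(p,T,333,171,.07))
print("z0",tool().round(3).tolist())
cv2.imwrite("pics/crop.png",cv2.resize(im[90:310,190:450],None,fx=3,fy=2.7,interpolation=cv2.INTER_CUBIC)[:594,:780])
E
```

```text
(48.57295227050781, 49.1851921081543)
dish [333.7 171.9] [ 0.5791 -0.0627  0.014 ]
(34.77875900268555, 36.17020797729492)
small [414.6 116.1] [ 0.7545 -0.2983  0.014 ]
(13.693657875061035, 15.118400573730469)
diff [263.1 200.2] [0.4832 0.1288 0.084 ]
((406.27069091796875, 200.14364624023438), (50.876953125, 51.40254211425781), 86.98721313476562)
mat [406.3 200.1] [ 0.5042 -0.2771  0.004 ]
pot [ 0.57151994 -0.05827187  0.07      ]
z0 [[0.969, 0.248, -0.0, 0.143], [0.248, -0.969, 0.002, -0.557], [0.0, -0.002, -1.0, 0.404], [0.0, 0.0, 0.0, 1.0]]
```

View pics/crop.png

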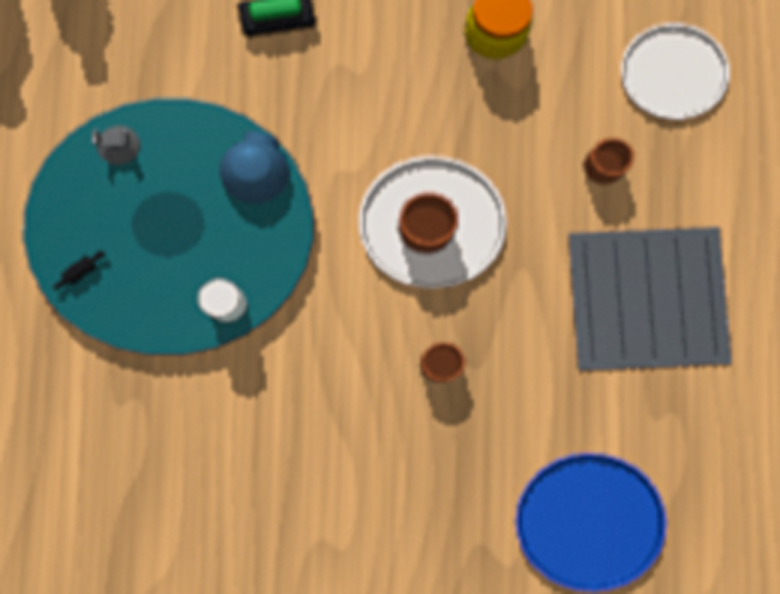

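The crop confirms the identification: the largest pot is in the larger white dish, and the white-topped cylinder is on the turntable's near rim. Moving above the pot.

```bash
python3 -m crank '[{"grip":1,"dp":[0.538,-0.375,0.04],"turn":0},{"grip":1,"dp":[0.538,-0.375,0.04],"turn":0},{"grip":1,"dp":[0.538,-0.375,0.04],"turn":0},{"grip":1,"dp":[0.538,-0.375,0.04],"turn":0},{"grip":1,"dp":[0.538,-0.375,0.04],"turn":0},{"grip":1,"dp":[0.538,-0.375,0.04],"turn":0},{"grip":1,"dp":[0.538,-0.375,0.04],"turn":0},{"grip":1,"dp":[0.538,-0.375,0.04],"turn":0},{"grip":1,"dp":[0.538,-0.375,0.04],"turn":0},{"grip":1,"dp":[0.538,-0.375,0.04],"turn":0},{"grip":1,"dp":[0.538,-0.375,0.04],"turn":0},{"grip":1,"dp":[0.538,-0.375,0.04],"turn":0},{"grip":1,"dp":[0.538,-0.375,0.04],"turn":0},{"grip":1,"dp":[0.538,-0.375,0.04],"turn":0}]' 40
python3 - <<'E'
from h import *
M=tool(); im=imaging.read_camera("wrist")[:,:,::-1].copy(); cv2.imwrite("pics/w1.png",im); np.save("w1.npy",M)
print(M.round(4).tolist())
E
```

```text
time_s: 1.85
tcp_pos: [0.5701, -0.0612, 0.3648]
ee_rot: [3.117, 0.391, -0.001]
wrist_force: [0.2, 0.2, -0.1]
opening: 0.0856
grip_force: 0.0
[[0.9691, 0.2468, -0.0003, 0.5701], [0.2468, -0.9691, -0.0003, -0.0612], [-0.0004, 0.0002, -1.0, 0.3648], [0.0, 0.0, 0.0, 1.0]]
```

View pics/w1.png

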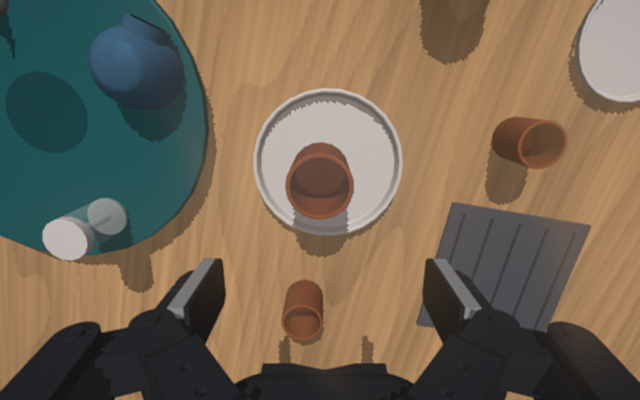

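Wrist view: dish rim is centred at about (328,162), pot mouth at (320,184), diffuser's white top at (65,240), and the mat corners are at (452,203) and (590,225).

Run:
```python
from h import *
M=np.load("w1.npy"); p=imaging.camera_params("wrist"); T=M@p["tool_from_camera"]
im=cv2.imread("pics/w1.png"); H,S,V=cv2.split(cv2.cvtColor(im,cv2.COLOR_BGR2HSV))
def show(n,c,z):
    w=ray(p,T,*c,z); print(n,np.round(c,1),w.round(4),"tool",((w-M[:3,3])@M[:3,:3]).round(4))
wh=((S<50)&(V>130)).astype(np.uint8)*255
c=blobs(wh,(248,82,408,245))[0]; e=cv2.fitEllipse(cv2.convexHull(c)); print(e); show("dish",(328,162),.014)
print([ray(p,T,u,v,.014).round(3).tolist() for u,v in((254,160),(402,160),(327,90),(327,235))])
show("pot",(319.5,184),.07); show("potL",(286.5,184),.07); show("potR",(353.5,184),.07)
show("potfloor",(322,164),.008)
show("diff",(65.5,239.5),.084)
for q in((452,203),(590,225),(417,325)): show("mat",q,.004)
```

```text
((327.4331970214844, 161.72171020507812), (147.29222106933594, 148.97950744628906), 79.71440887451172)
dish [328 162] [ 0.584 -0.063  0.014] tool [0.0132 0.0051 0.3508]
[[0.569, 0.006, 0.014], [0.603, -0.131, 0.014], [0.647, -0.046, 0.014], [0.511, -0.081, 0.014]]
pot [319.5 184. ] [ 0.5754 -0.0576  0.07  ] tool [ 0.0061 -0.0023  0.2948]
potL [286.5 184. ] [ 0.5688 -0.0319  0.07  ] tool [ 0.0061 -0.0288  0.2948]
potR [353.5 184. ] [ 0.5821 -0.084   0.07  ] tool [0.0061 0.025  0.2948]
potfloor [322 164] [ 0.5796 -0.0582  0.008 ] tool [ 0.0101 -0.0006  0.3568]
diff [ 65.5 239.5] [0.4843 0.1291 0.084 ] tool [-0.0361 -0.2057  0.2808]
mat [452 203] [ 0.5724 -0.1968  0.004 ] tool [-0.0311  0.1319  0.3608]
mat [590 225] [ 0.5851 -0.3443  0.004 ] tool [-0.0552  0.278   0.3609]
mat [417 325] [ 0.4241 -0.2098  0.004 ] tool [-0.1781  0.1079  0.3609]
```

```bash
python3 -m crank '[{"grip":1,"dp":[0.006,-0.002,0.05],"turn":0},{"grip":1,"dp":[0.006,-0.002,0.1],"turn":0},{"grip":1,"dp":[0.006,-0.002,0.14],"turn":0},{"grip":1,"dp":[0.006,-0.002,0.17],"turn":0},{"grip":1,"dp":[0.006,-0.002,0.17],"turn":0},{"grip":-1,"dp":[0.006,-0.002,0.17],"turn":0},{"grip":-1,"dp":[0.006,-0.002,0.17],"turn":0},{"grip":-1,"dp":[0.006,-0.002,0.17],"turn":0},{"grip":-1,"dp":[0.006,-0.002,0.17],"turn":0},{"grip":-1,"dp":[0.006,-0.002,0.17],"turn":0},{"grip":-1,"dp":[0.006,-0.002,0.17],"turn":0},{"grip":-1,"dp":[0.006,-0.002,0.17],"turn":0}]' 40
```

```text
time_s: 3.4
tcp_pos: [0.5768, -0.057, 0.1968]
ee_rot: [3.116, 0.393, 0.006]
wrist_force: [-1.5, -1.1, 6.7]
opening: 0.0553
grip_force: 43.0
```

```bash
python3 -m crank '[{"grip":-1,"dp":[0,0,-0.03],"turn":0},{"grip":-1,"dp":[0,0,-0.07],"turn":0},{"grip":-1,"dp":[0,0,-0.11],"turn":0},{"grip":-1,"dp":[-0.025,0.04,-0.11],"turn":0},{"grip":-1,"dp":[-0.053,0.085,-0.11],"turn":0},{"grip":-1,"dp":[-0.082,0.13,-0.11],"turn":0},{"grip":-1,"dp":[-0.107,0.17,-0.11],"turn":0},{"grip":-1,"dp":[-0.123,0.195,-0.1],"turn":0},{"grip":-1,"dp":[-0.123,0.195,-0.06],"turn":0},{"grip":-1,"dp":[-0.123,0.195,-0.03],"turn":0},{"grip":-1,"dp":[-0.123,0.195,-0.02],"turn":0},{"grip":-1,"dp":[-0.123,0.195,-0.02],"turn":0}]'
python3 - <<'E'
from h import *
M=tool(); im=imaging.read_camera("wrist")[:,:,::-1].copy(); cv2.imwrite("pics/w2.png",im); np.save("w2.npy",M)
E
```

```text
time_s: 4.9
tcp_pos: [0.5055, -0.2762, 0.2149]
ee_rot: [-3.117, -0.393, 0.0]
wrist_force: [-0.1, 0.5, 0.1]
opening: 0.0552
grip_force: 43.1
```

View pics/w2.png

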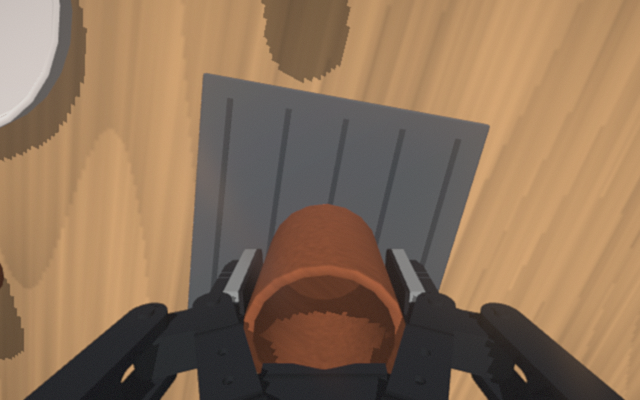

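The pot is held upright over the mat. The mat's far corners are at (205,75) and (488,125), and the pot base is near (325,300). Lowering slowly.

```bash
python3 -m crank '[{"grip":-1,"dp":[0,0,0.006],"turn":0},{"grip":-1,"dp":[0,0,0.012],"turn":0},{"grip":-1,"dp":[0,0,0.016],"turn":0},{"grip":-1,"dp":[0,0,0.018],"turn":0},{"grip":-1,"dp":[0,0,0.018],"turn":0}]'
```

```text
time_s: 5.58
tcp_pos: [0.5054, -0.2762, 0.1965]
ee_rot: [-3.117, -0.393, 0.0]
wrist_force: [0.3, 0.4, -1.3]
opening: 0.055
grip_force: 43.1
```

```bash
python3 -m crank '[{"grip":-1,"dp":[0,0,0.001],"turn":0},{"grip":-1,"dp":[0,0,0.002],"turn":0},{"grip":-1,"dp":[0,0,0.002],"turn":0}]'
```

```text
time_s: 5.95
tcp_pos: [0.5054, -0.2763, 0.1958]
ee_rot: [3.116, 0.393, 0.001]
wrist_force: [-2.0, 1.1, 6.6]
opening: 0.0553
grip_force: 43.6
```

Contact (6.6 N up). Releasing, then going up.

```bash
python3 -m crank '[{"grip":0.6,"dp":[0,0,0],"turn":0},{"grip":0.9,"dp":[0,0,0],"turn":0},{"grip":1,"dp":[0,0,0],"turn":0},{"grip":1,"dp":[0,0,0],"turn":0},{"grip":1,"dp":[0,0,0],"turn":0},{"grip":1,"dp":[0,0,-0.03],"turn":0},{"grip":1,"dp":[0,0,-0.08],"turn":0},{"grip":1,"dp":[0,0,-0.14],"turn":0},{"grip":1,"dp":[0,0,-0.17],"turn":0},{"grip":1,"dp":[0,0,-0.17],"turn":0}]'
python3 - <<'E'
from h import *
M=tool(); im=imaging.read_camera("wrist")[:,:,::-1].copy(); cv2.imwrite("pics/w3.png",im); np.save("w3.npy",M); print(M.round(4).tolist())
E
```

```text
time_s: 7.2
tcp_pos: [0.5057, -0.2764, 0.3676]
ee_rot: [3.113, 0.392, 0.008]
wrist_force: [0.2, 1.1, -0.2]
opening: 0.0857
grip_force: 0.0
[[0.9687, 0.2482, 0.0055, 0.5057], [0.2482, -0.9687, -0.0032, -0.2764], [0.0045, 0.0045, -1.0, 0.3676], [0.0, 0.0, 0.0, 1.0]]
```

View pics/w3.png

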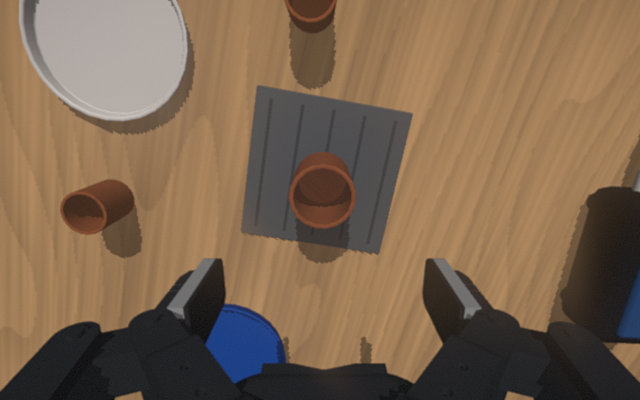

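The pot stands upright in the middle of the mat (mouth at (322,193)). Now moving over the diffuser.

```bash
python3 -m crank '[{"grip":1,"dp":[0.08,-0.398,0],"turn":0},{"grip":1,"dp":[0.08,-0.398,0],"turn":0},{"grip":1,"dp":[0.08,-0.398,0],"turn":0},{"grip":1,"dp":[0.08,-0.398,0],"turn":0},{"grip":1,"dp":[0.08,-0.398,0],"turn":0},{"grip":1,"dp":[0.08,-0.398,0],"turn":0},{"grip":1,"dp":[0.08,-0.398,0],"turn":0},{"grip":1,"dp":[0.08,-0.398,0],"turn":0},{"grip":1,"dp":[0.08,-0.398,0],"turn":0},{"grip":1,"dp":[0.08,-0.398,0],"turn":0}]'
python3 - <<'E'
from h import *
M=tool(); im=imaging.read_camera("wrist")[:,:,::-1].copy(); cv2.imwrite("pics/w4.png",im); np.save("w4.npy",M); print(M[:3,3])
H,S,V=cv2.split(cv2.cvtColor(im,cv2.COLOR_BGR2HSV)); p=imaging.camera_params("wrist"); T=M@p["tool_from_camera"]
for c in blobs(((S<50)&(V>150)).astype(np.uint8)*255,(230,100,420,280),100)[:3]:
    e=cv2.fitEllipse(cv2.convexHull(c)); w=ray(p,T,*e[0],.084); print(np.round(e[0],1),np.round(e[1],1),w.round(4),((w-M[:3,3])@M[:3,:3]).round(4))
E
```

```text
time_s: 8.5
tcp_pos: [0.4841, 0.128, 0.3641]
ee_rot: [3.117, 0.39, -0.002]
wrist_force: [0.4, -0.7, -0.7]
opening: 0.0856
grip_force: 0.0
[0.48412369 0.1280429  0.3641225 ]
[319.4 190. ] [45.4 57.7] [0.4883 0.1312 0.084 ] [ 0.0052 -0.0021  0.2801]
```

View pics/w4.png

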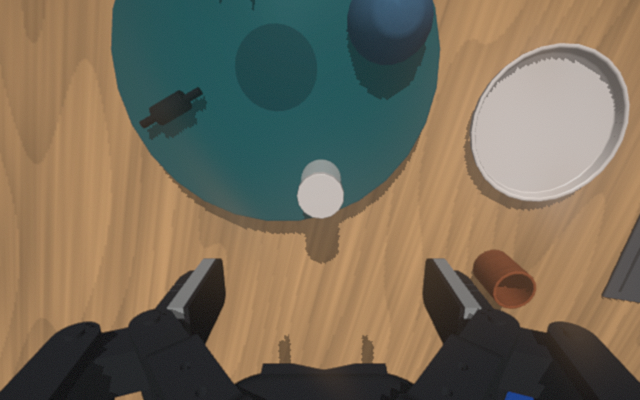

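The diffuser's white disc is centred at (320,196), almost straight below the grasp point. Descending and gripping.

```bash
python3 -m crank '[{"grip":1,"dp":[0.001,-0.001,0.05],"turn":0},{"grip":1,"dp":[0.001,-0.001,0.1],"turn":0},{"grip":1,"dp":[0.001,-0.001,0.14],"turn":0},{"grip":1,"dp":[0.001,-0.001,0.156],"turn":0},{"grip":1,"dp":[0.001,-0.001,0.156],"turn":0},{"grip":-1,"dp":[0.001,-0.001,0.156],"turn":0},{"grip":-1,"dp":[0.001,-0.001,0.156],"turn":0},{"grip":-1,"dp":[0.001,-0.001,0.156],"turn":0},{"grip":-1,"dp":[0.001,-0.001,0.156],"turn":0},{"grip":-1,"dp":[0.001,-0.001,0.156],"turn":0},{"grip":-1,"dp":[0.001,-0.001,0.156],"turn":0},{"grip":-1,"dp":[0.001,-0.001,0.156],"turn":0},{"grip":-1,"dp":[0.001,-0.001,0.156],"turn":0}]' 30
```

```text
time_s: 10.18
tcp_pos: [0.4851, 0.1304, 0.2096]
ee_rot: [3.117, 0.393, 0.003]
wrist_force: [-0.4, -1.7, 6.5]
opening: 0.0356
grip_force: 29.7
```

```bash
python3 -m crank '[{"grip":-1,"dp":[0,0,-0.03],"turn":0},{"grip":-1,"dp":[0,0,-0.07],"turn":0},{"grip":-1,"dp":[0,0,-0.09],"turn":0},{"grip":-1,"dp":[0.008,0.04,-0.09],"turn":0},{"grip":-1,"dp":[0.018,0.085,-0.09],"turn":0},{"grip":-1,"dp":[0.027,0.13,-0.09],"turn":0},{"grip":-1,"dp":[0.036,0.17,-0.09],"turn":0},{"grip":-1,"dp":[0.042,0.2,-0.08],"turn":0},{"grip":-1,"dp":[0.044,0.21,-0.06],"turn":0},{"grip":-1,"dp":[0.044,0.21,-0.03],"turn":0},{"grip":-1,"dp":[0.044,0.21,0],"turn":0},{"grip":-1,"dp":[0.044,0.21,0],"turn":0}]'
python3 - <<'E'
from h import *
M=tool(); im=imaging.read_camera("wrist")[:,:,::-1].copy(); cv2.imwrite("pics/w5.png",im); np.save("w5.npy",M)
E
```

```text
time_s: 11.68
tcp_pos: [0.5785, -0.062, 0.2064]
ee_rot: [-3.115, -0.393, 0.009]
wrist_force: [-0.0, -0.3, -0.8]
opening: 0.0353
grip_force: 30.3
```

View pics/w5.png

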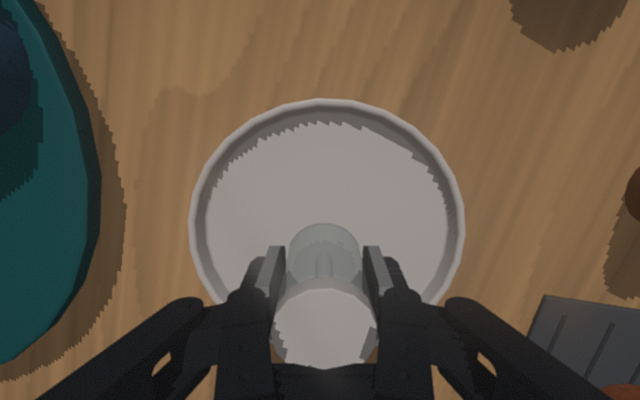

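The diffuser is held upright and centred over the dish: its base is at column 324 and the dish spans 190–464. Lowering to contact.

```bash
python3 -m crank '[{"grip":-1,"dp":[0.001,0,0.006],"turn":0},{"grip":-1,"dp":[0.001,0,0.012],"turn":0},{"grip":-1,"dp":[0.001,0,0.016],"turn":0},{"grip":-1,"dp":[0.001,0,0.018],"turn":0},{"grip":-1,"dp":[0.001,0,0.019],"turn":0},{"grip":-1,"dp":[0.001,0,0.019],"turn":0}]'
```

```text
time_s: 12.48
tcp_pos: [0.5804, -0.0619, 0.1907]
ee_rot: [3.117, 0.393, 0.0]
wrist_force: [-2.2, 0.5, 5.5]
opening: 0.0353
grip_force: 30.9
```

```bash
python3 -m crank '[{"grip":0.2,"dp":[0,0,0],"turn":0},{"grip":0.6,"dp":[0,0,0],"turn":0},{"grip":1,"dp":[0,0,0],"turn":0},{"grip":1,"dp":[0,0,0],"turn":0},{"grip":1,"dp":[0,0,0],"turn":0},{"grip":1,"dp":[0,0,0],"turn":0},{"grip":1,"dp":[0,0,-0.03],"turn":0},{"grip":1,"dp":[0,0,-0.08],"turn":0},{"grip":1,"dp":[0,0,-0.14],"turn":0},{"grip":1,"dp":[0,0,-0.18],"turn":0},{"grip":1,"dp":[0,0,-0.18],"turn":0},{"grip":1,"dp":[0,0,-0.18],"turn":0}]'
python3 - <<'E'
from h import *
M=tool(); im=imaging.read_camera("wrist")[:,:,::-1].copy(); cv2.imwrite("pics/w6.png",im); np.save("w6.npy",M)
p=imaging.camera_params("wrist"); T=M@p["tool_from_camera"]
print(M[:3,3])
E
```

```text
time_s: 13.98
tcp_pos: [0.5801, -0.0618, 0.3688]
ee_rot: [-3.117, -0.393, 0.003]
wrist_force: [-0.3, -0.1, 0.8]
opening: 0.085
grip_force: 0.0
[ 0.58007193 -0.06181826  0.36882999]
```

View pics/w6.png

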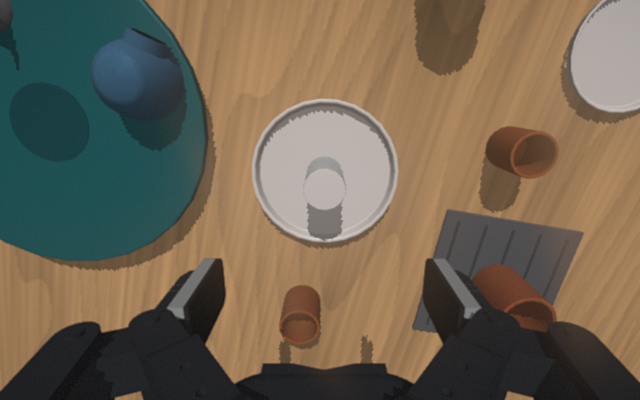

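The diffuser stands upright in the middle of the dish: its disc is at (324,188), its base at about (324,173), and the dish centre is at (326,170). The pot is still on the mat.

```bash
python3 -c "
from cell import job
print(job.job_done())"
```

```text
the job is handed in; nothing more can be done
None
```

The pot stands upright near the middle of the mat and the diffuser upright in the middle of the dish, both released; the job was handed in at about 14 s of the 58 s, and no verdict was returned.

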